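# Set the pressure regulator and lock it

### The arm

A 6-joint arm with a two-finger parallel gripper is mounted at the origin on the work surface. World frame = base frame: x ahead of the robot, y to its left, z up, the work surface at z = 0. Lengths are in mm, angles in degrees, forces in N, time in s.
With the tool pointing down it reaches from about 325 to 775 mm from the base axis. Payload 5.5 kg.
Tool frame: the origin (TCP) lies between the finger pads; the fingertips stand r.tip_extent ahead of it and the grasp point (between the pads) is the TCP (r.tip_extent is the distance from the TCP to the fingertips, in mm); z points along the fingers, y is the direction in which the jaws open and shut (so a half turn about z gives the same grasp; the last joint's range is limited). The gripper opens to 85 mm and grips with 20 to 120 N. Pads are 22 mm wide; open, the fingers measure 114 mm over their backs; the gripper's body (76 mm by 85 mm) begins 54 mm behind the grasp point. The pads swing forward as they close: fully open they stand 13 mm farther back than shut.
Start: joints at [61.725, 5.22, 70.514, -0, 104.267, -3.249], TCP at [253.831, 543.678, 250.275] pointing down, gripper open.
Joint ranges: [-164.24, 164.24], [-49.07, 125.15], [9.68, 141.18], [-86.29, 266.29], [3.28, 154.24], [-151.56, 151.56]. Speed limits (degrees/s): [147.25, 147.25, 172.46, 180, 180, 180].

### API

Orientations are given as a 3x3 rotation matrix whose columns are the frame's x, y, z axes.
In Python, from workcell import get_obs, imaging, job, r gives the robot as it stands.
- The arm moves only by the tool servo_tool, never from a script. Its argument "steps" is a list of rows, each an object of numbers: "dx", "dy", "dz": the shift along the tool's x, y, z in m; "rx", "ry", "rz": the turn, a rotation vector about the tool's x, y, z in degrees; "gripper": the finger opening in m, from 0 to 0.0854. In form: [{"dx": .., "dy": .., "dz": .., "rx": .., "ry": .., "rz": .., "gripper": ..}, ...]. A call has 1 to 10 rows; each row is the pose to reach, as a shift and turn from the pose commanded when the call began, along the tool's axes at that moment; what a row does not reach only later rows make up. A row lasts 1/12 s, in which the tool goes at most 41.7 mm and 7.16 degrees, less where a joint would pass 70% of its speed; a pose out of reach is approached as far as the arm can. A call with a gripper value outside its range is refused whole. The fingers move at their own pace and stop on an object; the grip force is fixed at half the most. Time passes only in rows, so rows that repeat a pose let the fingers close. It gives the time, the measured TCP pose, the force and the opening at its end, in the units of the state.
- get_obs(): the state, without advancing time (a new reading comes with each control period).
- imaging.read_camera(name): name is "scene" or "top" or "wrist"; returns a dict with "frame" (400x640x3 uint8, blue, green, red), "range_z" (400x640 float32, mm along the optical axis (not along the pixel's ray), 0 where there is no reading), "fx", "fy", "cx", "cy" (pixels), "k1" (the pictures are not rectified: a ray, as slopes to the right and down, at radius r is drawn at 1 + k1 r^2 times it, then the intrinsics apply), "rvec" (rotation vector, rad) and "tvec" (3), from world to camera coordinates, as OpenCV has them. Camera axes: x right, y down, z forward; pixel columns grow to the right and rows downward; lengths in mm; the calibration is good to about 2 mm. A picture is of the moment at which its call begins.
- job.finish_job(): hands the job in, once; it reports no verdict.
The state is a dict: "t": time; "q": joint angles; "joint_velocities": joint speeds; "tau": joint torques, N m; "tool_pos": TCP position; "eef_rot": TCP orientation; "contact_force": force on the tool from outside, world axes, zero at the start; "torque": the same for the moment, N m; "width": finger opening in mm.
Only numpy, scipy, OpenCV 4.12 (cv2) and the standard library are available. Lean on these libraries where they do the work, as an engineer would, in place of code of your own. Each camera call takes 0.05 s, during which the arm holds its last target. There are 200 camera calls.

### The job

On the test board stands a pressure regulator: turn its black knob so that the knob's pointer nose lines up with the small steel marker clip on the dial plate. Then turn the winged lock ring under the knob clockwise until it is firmly tight, by feel and without over-tightening it, so that it stays tight with the knob still at the marker. Leave the goods lying around where they are, and let go at the end.

Things in the scene. Friction and masses are not known exactly. Their poses are not given: they have to be found in the camera images.
- plate (a point): Centre of the top face of the regulator's round aluminium dial plate (92 mm across), 86 mm above the table, always level. The brass regulator sits in a grey 40 mm pipe on a fixed plywood board 180 x 320 x 15 mm; pipe and fittings stay below the plate. Knob and lock ring turn about the vertical axis through this point. Axes as the board's: y along the pipe.
- knob_grip (a point): Centre of the black knob's upright bar grip, on the turning axis, 57 mm above the dial plate's top. The bar is 30 long, 14 wide, 22 mm high (46 to 68 mm above the plate), gripped across its 14 mm; under it a disc of 34 mm, 41 to 46 mm above the plate. The point's -x axis points along the bar to the pointer nose, y across the bar.
- pointer (a point): Tip of the knob's pointer nose (a 5 mm wide nub at one end of the bar, below a white line on the bar's top), 21 mm from the axis. Same axes as the knob: -x points outwards.
- knob (a joint): Knob angle in rad, growing clockwise seen from above; free to turn from -1.7 to 1.7, stays where it is left (friction 0.08 N m). At 0 the nose points along the board's -x.
- marker_tip (a point): Top of the small dark steel marker clip on the rim of the dial plate, 40 mm from the axis, 6 mm above the plate, 4 mm wide. It shows the wanted direction of the pointer nose, 0.4 to 1.45 rad clockwise (seen from above) of where the nose starts. The clip is fixed.
- ring: Winged steel lock ring under the knob, on the same axis; origin: centre of its underside, 24 mm above the dial plate's top. 14 mm thick, 44 mm across, two opposite wings along its own y axis, 20 mm wide, 54 mm from flat end to flat end: grip over both ends from above, astride the knob, or push a wing. Clockwise seen from above tightens. Over-tightening ruins its gasket.
- ring_center (a point): Lock ring's centre, half-way up, 31 mm above the plate. While turned it resists with a steady 0.3 N m; 0.3 to 1.3 rad from its start (unseen where) it bites: resistance then rises by about 2.5 N m per rad. Tight: risen by 0.14 to 0.55, best 0.3 N m. Held still, friction may read anything within +-0.3: compare readings taken alike. Let go, it stays tight.
- valve: The regulator with its board, pipe, knob and lock ring; fixed to the table. Origin: centre of the board's underside, straight below the dial plate's centre.
- elbow: Bystander: grey pipe elbow, 32 mm thick, on the board. Origin under its bend.
- coupling: Bystander: brass sleeve, 32 mm across and 30 mm high, standing on the board.
- tee: Bystander: grey pipe tee, 100 mm long, 44 mm thick, on the table.
- tape_roll: Bystander: white roll, 54 mm across and 14 mm high, on the table.
- wrench: Bystander: steel wrench, 190 mm long, on the table.
- screw_carton: Bystander: open carton 110 x 150 x 60 mm on the table.
- jar: Bystander: closed white jar, 50 mm across and 60 mm high, on the table.
- reducer: Bystander: grey pipe reducer, 50 mm across and 45 mm high, standing on the table.

How it is judged (in metres and radians):
On the way, in this order (a step that is already met when the one before it is completed fails the run):
1. the knob's nose points at the marker, the ring not yet tight (y of marker_tip in the frame of pointer between -0.004 and 0.004 m and x of marker_tip in the frame of pointer below 0 m and contact force between ring and valve below 2 N), for 0.2 s.
2. the lock ring is turned tight on its gasket (contact force between ring and valve above 9 N), for 0.2 s.
At the end, for the whole second after the job is handed in: The pointer nose's line passes within 4 mm of the marker clip's middle (about 0.1 rad), the lock ring presses its gasket with more than 9 N (about 0.13 N m beyond the running friction) and is at rest (y of marker_tip in the frame of pointer between -0.004 and 0.004 m and x of marker_tip in the frame of pointer below 0 m and contact force between ring and valve above 9 N and angular speed of ring below 0.05 rad/s); the robot touches nothing.
It fails at once if the lock ring is over-tightened: it presses its gasket with more than 41 N (about 0.6 N m beyond the running friction) (contact force between ring and valve above 41 N).
It fails at once if one of the goods lying around is moved by more than 30 mm (distance of any of elbow, coupling, tee, tape_roll, wrench, screw_carton, jar, reducer from where it was at the start of the episode above 0.03 m).
It also fails if it takes over 61 s, if anything falls off the work surface, if the arm or the gripper's body presses on something with over 40 N, if the wrist force passes 120 N, or if a joint passes its speed limit or range.

## Working session

There is one attempt and no reset: what is moved stays moved. The work goes in short steps, Python scripts to look and compute and a tool call to move; the robot and the scene stay as the last step left them, time stands still between calls to the robot, and variables do not carry over. Pictures are saved under pics/ and viewed, on a budget of 10 in all, crops included, one or two more only if the job needs it, and the job is handed in when it is done.

Besides the shell and the picture viewer there is one more tool, called after "Emit:" as name(argument=value, ...) on one line, values as JSON. servo_tool: Moves the arm, as the interface text tells. Its arguments: {"type":"object","properties":{"steps":{"type":"array","items":{"type":"object","properties":{"dx":{"type":"number"},"dy":{"type":"number"},"dz":{"type":"number"},"rx":{"type":"number"},"ry":{"type":"number"},"rz":{"type":"number"},"gripper":{"type":"number"}}}}},"required":["steps"]}

```bash
mkdir -p pics; cat > h.py <<'E'
import numpy as np, cv2
from workcell import get_obs, imaging, job, r
def cam(n):
    c=imaging.read_camera(n); c['R']=cv2.Rodrigues(np.array(c['rvec'],float))[0]; c['t']=np.array(c['tvec'],float).ravel(); return c
def ray(c,u,v):
    x=(u-c['cx'])/c['fx'];y=(v-c['cy'])/c['fy'];a,b=x,y
    for _ in range(20):
        k=1+c['k1']*(a*a+b*b);a,b=x/k,y/k
    return -c['R'].T@c['t'], c['R'].T@np.array([a,b,1.])
def onz(c,u,v,z):
    o,d=ray(c,u,v); return o+d*(z-o[2])/d[2]
def dep(c,u,v):
    o,d=ray(c,u,v); return o+d*c['range_z'][int(v),int(u)]
def proj(c,p):
    q=c['R']@np.array(p,float)+c['t'];a,b=q[:2]/q[2];k=1+c['k1']*(a*a+b*b)
    return np.array([a*k*c['fx']+c['cx'],b*k*c['fy']+c['cy']])
E
python3 - <<'E'
from h import *
print(r.tip_extent,get_obs())
for n in('top','scene'):
    c=cam(n);cv2.imwrite(f'pics/{n}0.png',c['frame']);print(n,c['fx'],-c['R'].T@c['t'],c['R'])
E
```

```text
19.0 {'t': 0.0, 'q': array([ 6.17255876e+01,  5.26441584e+00,  7.05838368e+01,  1.11974179e-05,
        1.04265369e+02, -3.24863092e+00]), 'joint_velocities': array([-0.00640794,  0.03293808,  0.03397084, -0.10624364, -0.10760241,
       -0.00232138]), 'tau': array([ 1.38839830e-03, -4.58762026e+01, -4.18009114e+01, -1.89655105e-05,
        1.21902541e-02, -1.80248315e-05]), 'tool_pos': array([253.70055039, 543.45384245, 249.11786645]), 'eef_rot': array([[-9.06117496e-01,  4.23025059e-01, -9.39536409e-04],
       [ 4.23026087e-01,  9.06115820e-01, -1.74637699e-03],
       [ 1.12567576e-04, -1.97987115e-03, -9.99998034e-01]]), 'contact_force': array([-0.10237836,  0.01915421,  0.31826177]), 'torque': array([-0.0303642 , -0.04385937,  0.01553134]), 'width': 85.3546627895682}
top 518.7911630870623 [ 145.48016935    4.68267755 1834.43830855] [[ 0.02063113 -0.99958613  0.02004811]
 [-0.9815438  -0.02406379 -0.18971743]
 [ 0.19012134 -0.01576402 -0.98163403]]
scene 376.0778890673919 [ 949.00912837 -570.03719092 1014.99263223] [[ 0.76146755  0.64817215  0.00632714]
 [ 0.51135338 -0.59467805 -0.62038353]
 [-0.39835272  0.47563733 -0.78427306]]
```

View pics/top0.png

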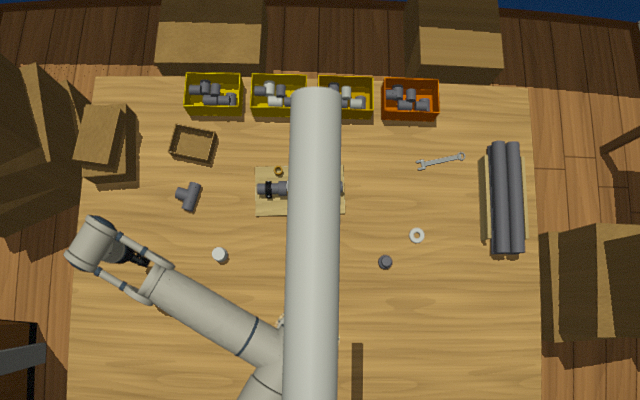

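The top view shows the board at about (300,190), with a big overhead cylinder (columns 287–342) hiding most of the regulator. I'll check the scene camera.

View pics/scene0.png

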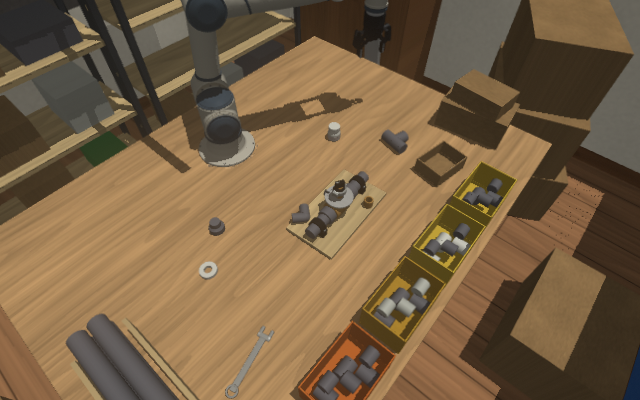

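```bash
python3 - <<'E'
from h import *
c=cam('top')
for p in [(300,190),(315,190),(330,250),(270,190)]: print(p,dep(c,*p))
for p in [(256,167),(255,216),(344,213),(346,165)]: print(onz(c,*p,15))
E
```

```text
(300, 190) [ 219.94019102   10.1293669  1468.52722192]
(315, 190) [ 2.20064084e+02 -6.53238743e-01  1.46922462e+03]
(330, 250) [ 177.46459231  -12.25827796 1466.20291421]
(270, 190) [502.16562421 135.0945365   69.06459422]
[596.58550173 192.94834984  15.        ]
[417.77395682 188.86070797  15.        ]
[ 436.16997775 -126.73940892   15.        ]
[ 612.22819038 -132.23497173   15.        ]
```

The scene view shows the regulator at about (339,195), with the elbow and coupling on the board. I'll go above it.

Emit:
servo_tool(steps=[{"dx":-0.012,"dy":-0.01,"dz":-0.004},{"dx":-0.035,"dy":-0.028,"dz":-0.012},{"dx":-0.064,"dy":-0.051,"dz":-0.02},{"dx":-0.094,"dy":-0.075,"dz":-0.03},{"dx":-0.124,"dy":-0.099,"dz":-0.04},{"dx":-0.154,"dy":-0.123,"dz":-0.05},{"dx":-0.184,"dy":-0.147,"dz":-0.06},{"dx":-0.214,"dy":-0.171,"dz":-0.07},{"dx":-0.24,"dy":-0.192,"dz":-0.075},{"dx":-0.26,"dy":-0.208,"dz":-0.08}])

```text
$.steps[0]: bad value
```

Emit:
servo_tool(steps=[{"dx":-0.02,"dy":-0.016},{"dx":-0.048,"dy":-0.038},{"dx":-0.078,"dy":-0.062},{"dx":-0.108,"dy":-0.086},{"dx":-0.138,"dy":-0.11},{"dx":-0.163,"dy":-0.13},{"dx":-0.18,"dy":-0.143},{"dx":-0.189,"dy":-0.151},{"dx":-0.189,"dy":-0.151},{"dx":-0.189,"dy":-0.151}])

```text
$.steps[0]: bad value
```

```bash
python3 - <<'E'
from h import *
c=cam('wrist');cv2.imwrite('pics/w1.png',c['frame'])
print(-c['R'].T@c['t'],c['R'],c['fx'],proj(c,[515,30,86]))
o=get_obs();print(o['tool_pos'],o['eef_rot'],o['q'])
np.savez('/tmp/w1.npz',**c)
E
```

```text
[187.16161525 574.10517158 371.19347713] [[ 0.4230006   0.90612774 -0.00173721]
 [ 0.86984584 -0.40552482  0.28092319]
 [ 0.25384781 -0.12034178 -0.95972868]] 332.07889458752925 [ 62.23046209 510.09449345]
[253.77087434 543.54243943 249.57094254] [[-9.06114007e-01  4.23033176e-01 -5.81576719e-04]
 [ 4.23033568e-01  9.06113401e-01 -1.05066580e-03]
 [ 8.25079673e-05 -1.19804948e-03 -9.99999279e-01]] [ 6.17232388e+01  5.24772013e+00  7.05555726e+01  8.53905294e-04
  1.04265508e+02 -3.25029602e+00]
```

View pics/w1.png

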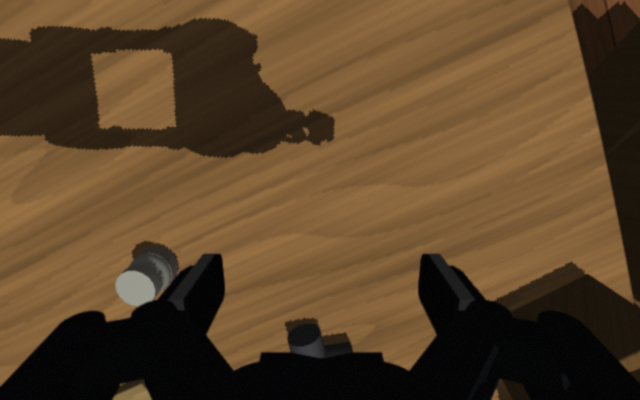

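The wrist view shows only table and jar; the target is off the bottom. It looks like the rows need every field, so I'll retry with all of them.

Emit:
servo_tool(steps=[{"dx":-0.012,"dy":-0.009,"dz":0,"rx":0,"ry":0,"rz":0,"gripper":0.085},{"dx":-0.035,"dy":-0.025,"dz":0,"rx":0,"ry":0,"rz":0,"gripper":0.085},{"dx":-0.064,"dy":-0.046,"dz":0,"rx":0,"ry":0,"rz":0,"gripper":0.085},{"dx":-0.094,"dy":-0.067,"dz":0,"rx":0,"ry":0,"rz":0,"gripper":0.085},{"dx":-0.124,"dy":-0.089,"dz":0,"rx":0,"ry":0,"rz":0,"gripper":0.085},{"dx":-0.154,"dy":-0.11,"dz":0,"rx":0,"ry":0,"rz":0,"gripper":0.085},{"dx":-0.184,"dy":-0.132,"dz":0,"rx":0,"ry":0,"rz":0,"gripper":0.085},{"dx":-0.214,"dy":-0.154,"dz":0,"rx":0,"ry":0,"rz":0,"gripper":0.085},{"dx":-0.244,"dy":-0.175,"dz":0,"rx":0,"ry":0,"rz":0,"gripper":0.085},{"dx":-0.274,"dy":-0.197,"dz":0,"rx":0,"ry":0,"rz":0,"gripper":0.085}])

```text
t: 1.03
tool_pos: [419.2, 247.6, 250.2]
eef_rot: [[-0.906, 0.423, 0.0], [0.423, 0.906, 0.0], [-0.0, 0.0, -1.0]]
contact_force: [1.3, 0.9, 0.0]
width: 85.1
```

Emit:
servo_tool(steps=[{"dx":-0.03,"dy":-0.021,"dz":0,"rx":0,"ry":0,"rz":0,"gripper":0.085},{"dx":-0.06,"dy":-0.043,"dz":0,"rx":0,"ry":0,"rz":0,"gripper":0.085},{"dx":-0.09,"dy":-0.064,"dz":0,"rx":0,"ry":0,"rz":0,"gripper":0.085},{"dx":-0.12,"dy":-0.086,"dz":0,"rx":0,"ry":0,"rz":0,"gripper":0.085},{"dx":-0.15,"dy":-0.107,"dz":0,"rx":0,"ry":0,"rz":0,"gripper":0.085},{"dx":-0.18,"dy":-0.129,"dz":0,"rx":0,"ry":0,"rz":0,"gripper":0.085},{"dx":-0.205,"dy":-0.146,"dz":0,"rx":0,"ry":0,"rz":0,"gripper":0.085},{"dx":-0.219,"dy":-0.157,"dz":0,"rx":0,"ry":0,"rz":0,"gripper":0.085},{"dx":-0.219,"dy":-0.157,"dz":0,"rx":0,"ry":0,"rz":0,"gripper":0.085},{"dx":-0.219,"dy":-0.157,"dz":0,"rx":0,"ry":0,"rz":0,"gripper":0.085}])

```text
t: 1.87
tool_pos: [550.8, 13.7, 249.7]
eef_rot: [[-0.905, 0.425, -0.001], [0.425, 0.905, 0.0], [0.001, -0.0, -1.0]]
contact_force: [-0.7, 0.6, 0.5]
width: 85.2
```

```bash
python3 - <<'E'
from h import *
c=cam('wrist');cv2.imwrite('pics/w2.png',c['frame'])
print(-c['R'].T@c['t'],proj(c,[515,30,86]))
o=get_obs();print(o['t'],o['tool_pos'],o['eef_rot'],o['q'])
np.savez('/tmp/w2.npz',**c)
E
```

```text
[484.35825111  44.19954392 371.574363  ] [321.36847082 143.22808846]
1.9167 [550.58119585  14.5915156  249.99537409] [[-9.05899603e-01  4.23491753e-01 -8.03157595e-04]
 [ 4.23491405e-01  9.05899941e-01  5.70745914e-04]
 [ 9.69286606e-04  1.76908159e-04 -9.99999515e-01]] [-2.03925840e+00 -2.35216290e+00  7.82389083e+01  3.20159389e-02
  1.04160405e+02 -6.69762098e+01]
```

View pics/w2.png

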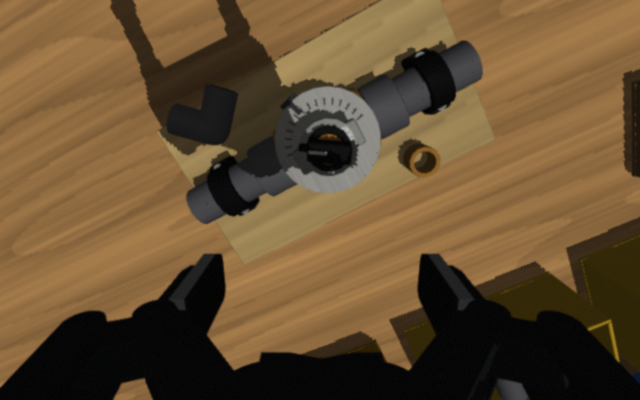

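The wrist view shows the dial plate around (328,139), the nose pointing left to about (303,153), a dark clip near (287,104) and a wing near (355,132). I'll zoom in.

```bash
python3 - <<'E'
from h import *
c=dict(np.load('/tmp/w2.npz'))
f=c['frame'][75:205,255:400]
g=cv2.resize(f,None,fx=4.4,fy=4.4,interpolation=cv2.INTER_CUBIC)
g=np.clip(255*(g/255.)**0.6,0,255).astype(np.uint8)
for u in range(260,400,20):
    cv2.putText(g,str(u),(int((u-255)*4.4),10),0,.4,(0,255,255)); cv2.line(g,(int((u-255)*4.4),12),(int((u-255)*4.4),20),(0,255,255))
for v in range(80,205,20):
    cv2.putText(g,str(v),(0,int((v-75)*4.4)+4),0,.4,(0,255,255))
cv2.imwrite('pics/w2z.png',g)
# plate fit: depth -> heights
H,W=400,640
pts=[]
hz=np.zeros((H,W))
for v in range(75,205):
    for u in range(255,400):
        if c['range_z'][v,u]>0:
            p=dep(c,u,v); hz[v,u]=p[2]; pts.append([u,v,*p])
P=np.array(pts)
pl=P[(abs(P[:,4]-86)<6)]
print(len(pl),pl[:,2:].mean(0),np.median(pl[:,4]))
(cx,cy),rad=cv2.minEnclosingCircle(pl[:,2:4].astype(np.float32));print('encl',cx,cy,rad)
for a,b in [(90,96),(105,125),(125,136),(145,165)]:
    s=P[(P[:,4]>a)&(P[:,4]<b)]; print(a,b,len(s),s[:,2:].mean(0) if len(s) else '', s[:,:2].mean(0) if len(s) else'')
np.save('/tmp/P.npy',P)
E
```

```text
5790 [511.30822492  36.24083953  84.31871831] 84.20633968420412
encl 514.607177734375 34.69573211669922 47.4352912902832
90 96 62 [478.1767497   22.10932135  90.55876027] [293.53225806 107.11290323]
105 125 1295 [513.65889588  36.59214571 121.86461207] [328.71969112 143.28957529]
125 136 751 [512.05360354  35.63553002 130.86311833] [326.72569907 143.41011984]
145 165 964 [515.61349606  35.70744949 151.79532973] [329.59958506 152.17323651]
```

View pics/w2z.png

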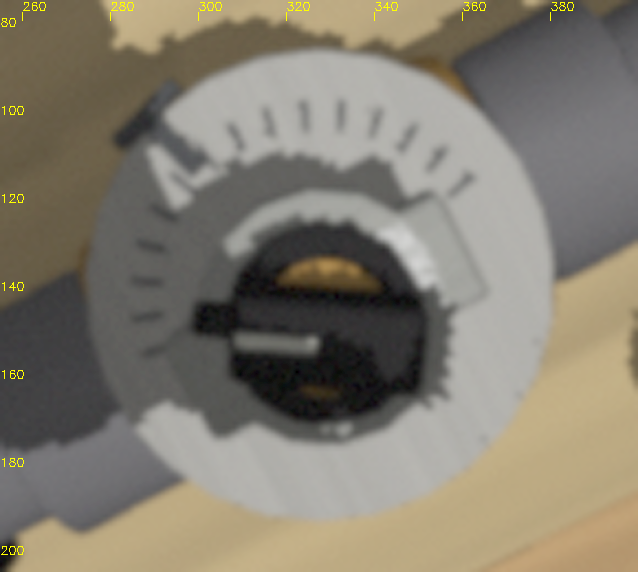

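```bash
python3 - <<'E'
from h import *
c=dict(np.load('/tmp/w2.npz'))
f=c['frame']
C=onz(c,327.9,139.5,86);print('C',C)
C2=np.array([514.6,34.7])
P=np.load('/tmp/P.npy')
o,d=ray(c,328,140)
ang=lambda p,q: np.degrees(np.arctan2(p[1]-q[1],p[0]-q[0]))
for q in (C[:2],C2):
    m=onz(c,288,102,92); print('marker',m,np.hypot(*(m[:2]-q[:2])),ang(m,q))
    w=onz(c,360,131,124);print('wing',w,np.hypot(*(w[:2]-q)),ang(w,q))
    n=onz(c,299,147.5,144);print('nose',n,np.hypot(*(n[:2]-q)),ang(n,q))
a=onz(c,308,153.5,154);b=onz(c,326,153.5,154);print('line',a,b,ang(a,b))
t=P[(P[:,4]>145)&(P[:,4]<165)][:,2:4].astype(np.float32)
print('top rect',cv2.minAreaRect(t))
w1,w2=onz(c,354.5,119.3,124),onz(c,365.7,142,124);print('wing end',w1,w2,ang(w1,w2)-90)
E
```

```text
C [514.49937395  36.38466095  86.        ]
marker [472.67401614  19.94462612  92.        ] 44.940352699157394 -158.54200601885623
wing [514.85599133  61.38435598 124.        ] 25.002238447889575 89.18273862616691
nose [504.90671097  17.80361457 144.        ] 20.91110871849652 -117.30552646964726
marker [472.67401614  19.94462612  92.        ] 44.44670044628987 -160.61105946382602
wing [514.85599133  61.38435598 124.        ] 26.685583853312696 89.45036061919139
nose [504.90671097  17.80361457 144.        ] 19.479417161602704 -119.84246648628545
line [510.05226614  22.58082442 154.        ] [515.07530518  33.28499768 154.        ] -115.13878138760442
top rect ((516.0941772460938, 35.48925018310547), (29.91529655456543, 14.200913429260254), 60.2277717590332)
wing end [505.44516173  61.08891708 124.        ] [524.02702067  62.02809062 124.        ] -267.10659037048254
```

Estimated axis is (515,35.5). The nose points at −119° and the marker lies at −159.5°, so the knob needs about 40° clockwise. The wings lie at 90°. I'll centre the tool and turn it so the jaws close across the bar (yaw 150.5°).

Emit:
servo_tool(steps=[{"dx":0.01,"dy":0.001,"dz":0,"rx":0,"ry":0,"rz":-6,"gripper":0.085},{"dx":0.02,"dy":0.002,"dz":0,"rx":0,"ry":0,"rz":-13,"gripper":0.085},{"dx":0.03,"dy":0.003,"dz":0,"rx":0,"ry":0,"rz":-20,"gripper":0.085},{"dx":0.041,"dy":0.004,"dz":0,"rx":0,"ry":0,"rz":-27,"gripper":0.085},{"dx":0.041,"dy":0.004,"dz":0,"rx":0,"ry":0,"rz":-34,"gripper":0.085},{"dx":0.041,"dy":0.004,"dz":0,"rx":0,"ry":0,"rz":-41,"gripper":0.085},{"dx":0.041,"dy":0.004,"dz":0,"rx":0,"ry":0,"rz":-48,"gripper":0.085},{"dx":0.041,"dy":0.004,"dz":0,"rx":0,"ry":0,"rz":-55,"gripper":0.085},{"dx":0.041,"dy":0.004,"dz":0,"rx":0,"ry":0,"rz":-62,"gripper":0.085},{"dx":0.041,"dy":0.004,"dz":0,"rx":0,"ry":0,"rz":-69,"gripper":0.085}])

```text
t: 2.75
tool_pos: [514.7, 36.9, 250.7]
eef_rot: [[-0.714, -0.7, 0.001], [-0.7, 0.714, 0.0], [-0.001, -0.0, -1.0]]
contact_force: [-1.0, 0.9, 0.2]
width: 84.7
```

Emit:
servo_tool(steps=[{"dx":0,"dy":0,"dz":0,"rx":0,"ry":0,"rz":-7,"gripper":0.085},{"dx":0,"dy":0,"dz":0.015,"rx":0,"ry":0,"rz":-13,"gripper":0.085},{"dx":0,"dy":0,"dz":0.035,"rx":0,"ry":0,"rz":-16.5,"gripper":0.085},{"dx":0,"dy":0,"dz":0.05,"rx":0,"ry":0,"rz":-16.5,"gripper":0.085},{"dx":0,"dy":0,"dz":0.05,"rx":0,"ry":0,"rz":-16.5,"gripper":0.085},{"dx":0,"dy":0,"dz":0.05,"rx":0,"ry":0,"rz":-16.5,"gripper":0.085}])

```text
t: 3.25
tool_pos: [514.5, 36.5, 199.9]
eef_rot: [[-0.492, -0.871, -0.002], [-0.871, 0.492, 0.0], [0.001, 0.002, -1.0]]
contact_force: [0.2, -0.3, 0.7]
width: 85.0
```

```bash
python3 - <<'E'
from h import *
c=cam('wrist')
print(proj(c,[515,35.5,86]),proj(c,[515,35.5,154]))
o=get_obs();print(o['t'],o['tool_pos'],o['eef_rot'],o['q'])
np.savez('/tmp/w3.npz',**c)
cv2.imwrite('pics/w3.png',c['frame'])
E
```

```text
[317.15952949 202.20077686] [315.95867647 238.40711544]
3.3 [515.09330478  36.26956347 201.1470256 ] [[-4.91877027e-01 -8.70664402e-01  6.99731507e-04]
 [-8.70664526e-01  4.91877262e-01  2.05591932e-04]
 [-5.23183595e-04 -5.08105453e-04 -9.99999734e-01]] [ 2.45166281e-01 -7.99373839e+00  8.84877363e+01  1.17681298e-02
  9.94658602e+01 -1.50288854e+02]
```

View pics/w3.png

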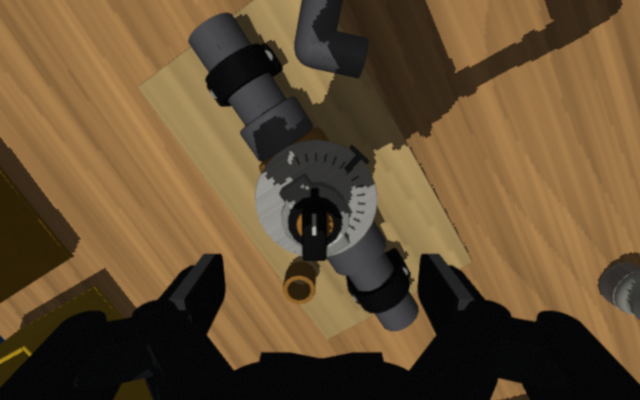

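The bar stands upright in the picture, centred near column 315, with the nose up at (315,192) and the clip at (357,160), and the alignment looks good. I'll measure the bar more closely.

```bash
python3 - <<'E'
from h import *
c=dict(np.load('/tmp/w3.npz'))
pts=[]
for v in range(130,275):
    for u in range(240,390):
        if c['range_z'][v,u]>0: pts.append([u,v,*dep(c,u,v)])
P=np.array(pts)
t=P[(P[:,4]>146)&(P[:,4]<160)]
print(len(t),np.median(t[:,4]),cv2.minAreaRect(t[:,2:4].astype(np.float32)))
R=np.array([[-.4919,-.8707],[-.8707,.4919]])
q=(t[:,2:4]-[515,36.2])@R; print('tool x,y range',q.min(0),q.max(0))
g=cv2.cvtColor(c['frame'],cv2.COLOR_BGR2GRAY)
for v in (225,235,245,252):print(v,g[v,296:336])
pl=P[abs(P[:,4]-85)<5];print(cv2.minEnclosingCircle(pl[:,2:4].astype(np.float32)))
z=P[(P[:,4]>110)&(P[:,4]<125.)]
print(cv2.minAreaRect(z[:,2:4].astype(np.float32)))
E
```

```text
1289 151.98253736776493 ((515.7184448242188, 34.52762985229492), (29.948625564575195, 13.856796264648438), 59.47739028930664)
tool x,y range [-13.97759197  -8.29196894] [16.05973174  5.702157  ]
225 [ 54  88 106 111 104  78  32   6   6   6   8  10  14  13  15  24  49  67
  77  67  36  12   6   4   4   4   3   3   4   6  17  30  40  59  81  95
  79  44  18  11]
235 [16 16 19 32 48 50 30 14 15 16 17 15 15 16 17 32 67 95 99 80 47 22 14 14
 15 13 15 15  9  9 14 23 30 19 14 15 14 16 14 15]
245 [134 130 125 121 109  83  46  20  14  15  14  15  14  16  16  15  14  15
  15  14  13  15  14  13  13  14  12  13  11  12  26  68 116 147 151 142
 131 125 122 120]
252 [138 138 139 139 132 107  61  22  13  14  16  14  15  13  14  13  14  15
  15  14  13  13  14  13  14  13  14  12  10  22  60  95 112 117 115 118
 117 117 118 122]
((514.546142578125, 33.802734375), 47.90626907348633)
((515.487060546875, 35.020469665527344), (43.1310920715332, 54.154544830322266), 4.424748420715332)
```

Emit:
servo_tool(steps=[{"dx":0.001,"dy":-0.0013,"dz":0.01,"rx":0,"ry":0,"rz":0,"gripper":0.06},{"dx":0.001,"dy":-0.0013,"dz":0.025,"rx":0,"ry":0,"rz":0,"gripper":0.05},{"dx":0.001,"dy":-0.0013,"dz":0.038,"rx":0,"ry":0,"rz":0,"gripper":0.05},{"dx":0.001,"dy":-0.0013,"dz":0.046,"rx":0,"ry":0,"rz":0,"gripper":0.04},{"dx":0.001,"dy":-0.0013,"dz":0.046,"rx":0,"ry":0,"rz":0,"gripper":0.03},{"dx":0.001,"dy":-0.0013,"dz":0.046,"rx":0,"ry":0,"rz":0,"gripper":0.02},{"dx":0.001,"dy":-0.0013,"dz":0.046,"rx":0,"ry":0,"rz":0,"gripper":0.02},{"dx":0.001,"dy":-0.0013,"dz":0.046,"rx":0,"ry":0,"rz":0,"gripper":0.02}])

```text
t: 3.97
tool_pos: [516.4, 33.8, 155.3]
eef_rot: [[-0.493, -0.87, 0.002], [-0.87, 0.493, -0.0], [-0.001, -0.001, -1.0]]
contact_force: [0.1, 0.6, 0.1]
width: 19.9
```

Emit:
servo_tool(steps=[{"dx":0,"dy":0,"dz":0,"rx":0,"ry":0,"rz":0,"gripper":0.012},{"dx":0,"dy":0,"dz":0,"rx":0,"ry":0,"rz":0,"gripper":0.01},{"dx":0,"dy":0,"dz":0,"rx":0,"ry":0,"rz":0,"gripper":0.01},{"dx":0,"dy":0,"dz":0,"rx":0,"ry":0,"rz":0,"gripper":0.01},{"dx":0,"dy":0,"dz":0,"rx":0,"ry":0,"rz":0,"gripper":0.01}])

```text
t: 4.38
tool_pos: [517.0, 33.4, 155.6]
eef_rot: [[-0.493, -0.87, 0.004], [-0.87, 0.493, -0.001], [-0.001, -0.003, -1.0]]
contact_force: [5.2, -3.6, 3.7]
width: 12.3
```

Gripped (12.3 mm, somewhat less than the bar's 14 mm). I'll turn 40° clockwise.

Emit:
servo_tool(steps=[{"dx":0,"dy":0,"dz":0,"rx":0,"ry":0,"rz":3,"gripper":0.01},{"dx":0,"dy":0,"dz":0,"rx":0,"ry":0,"rz":8,"gripper":0.01},{"dx":0,"dy":0,"dz":0,"rx":0,"ry":0,"rz":13,"gripper":0.01},{"dx":0,"dy":0,"dz":0,"rx":0,"ry":0,"rz":18,"gripper":0.01},{"dx":0,"dy":0,"dz":0,"rx":0,"ry":0,"rz":23,"gripper":0.01},{"dx":0,"dy":0,"dz":0,"rx":0,"ry":0,"rz":28,"gripper":0.01},{"dx":0,"dy":0,"dz":0,"rx":0,"ry":0,"rz":33,"gripper":0.01},{"dx":0,"dy":0,"dz":0,"rx":0,"ry":0,"rz":37,"gripper":0.01},{"dx":0,"dy":0,"dz":0,"rx":0,"ry":0,"rz":40,"gripper":0.01},{"dx":0,"dy":0,"dz":0,"rx":0,"ry":0,"rz":40,"gripper":0.01}])

```text
t: 5.22
tool_pos: [516.3, 34.3, 155.5]
eef_rot: [[-0.938, -0.348, 0.002], [-0.348, 0.938, 0.001], [-0.002, 0.0, -1.0]]
contact_force: [1.0, 0.8, 5.8]
width: 12.2
```

```bash
python3 - <<'E'
from h import *
c=cam('wrist')
o=get_obs();print(o['t'],o['tool_pos'],np.degrees(np.arctan2(o['eef_rot'][1,1],o['eef_rot'][0,1])),o['torque'],o['q'][5])
np.savez('/tmp/w4.npz',**c)
g=cv2.resize(c['frame'][130:330,210:430],None,fx=3,fy=3,interpolation=cv2.INTER_CUBIC)
g=np.clip(255*(g/255.)**0.6,0,255).astype(np.uint8)
cv2.imwrite('pics/w4.png',g)
E
```

```text
5.2667 [516.31874388  34.34771411 155.55408857] 110.47672617081653 [ 0.20187865 -0.21200153 -0.06063985] -110.47188375634715
```

View pics/w4.png

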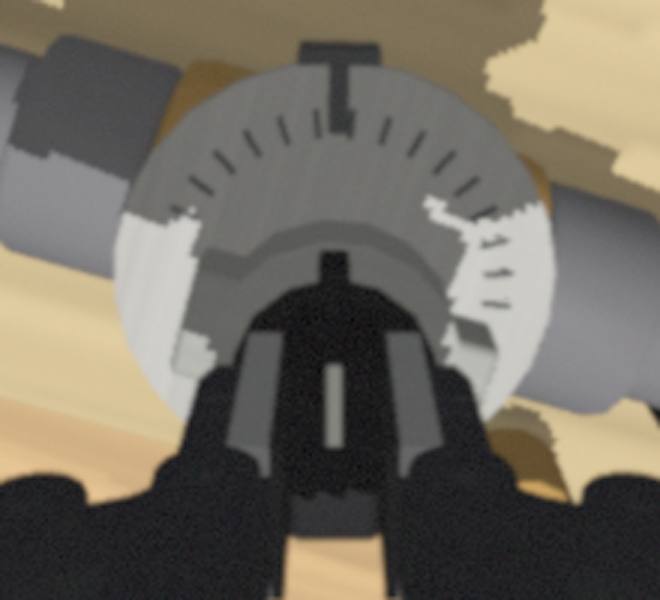

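The nose (334,265 in the crop) points almost straight at the clip leg (341,100). I'll compute the remaining error.

```bash
python3 - <<'E'
from h import *
c=dict(np.load('/tmp/w4.npz'))
px=lambda x,y:(210+x/3-.33,130+y/3-.33)
ang=lambda v: np.degrees(np.arctan2(v[1],v[0]))
m=onz(c,*px(341,90),92); mo=onz(c,*px(340,52),92); mi=onz(c,*px(341,130),88)
n=onz(c,*px(334,255),144)
l1,l2=onz(c,*px(334,365),154),onz(c,*px(334,447),154)
pl=onz(c,*px(335,265),86)
# plate lateral edges at plate height: left 114,right 555
e1,e2=onz(c,*px(114,270),86),onz(c,*px(555,270),86);print('edges',e1,e2,(e1+e2)/2,np.linalg.norm(e1-e2))
print(m,mo,mi,n,'line',ang(l1-l2))
for C in ([515.3,35],[515,35.5],[516,34.3],[514.5,34.5]):
    C=np.array(C);print(C,'marker',ang(m[:2]-C),ang(mi[:2]-C),np.hypot(*(m[:2]-C)),'nose',ang(n[:2]-C),np.hypot(*(n[:2]-C)))
print(ang(mo-mi))
E
```

```text
edges [528.23624136  -8.26900603  86.        ] [496.91038171  76.23744806  86.        ] [512.57331154  33.98422102  86.        ] 90.12574696058843
[476.47264598  21.88186322  92.        ] [469.87336298  19.2224206   92.        ] [484.4249973   24.87809683  88.        ] [490.63411912  25.71966139 144.        ] line -159.65483945515754
[515.3  35. ] marker -161.332042769564 -161.84905105761482 40.98352025571082 nose -159.38159577196208 26.353943995691996
[515.   35.5] marker -160.53319447820417 -160.84252684649616 40.86331676353728 nose -158.12972895103803 26.25549798069179
[516.   34.3] marker -162.5590726770809 -163.38502600593893 41.43213531410856 nose -161.31122475180462 26.777791606069915
[514.5  34.5] marker -161.64325892399023 -162.25895353930957 40.06615815552977 nose -159.80125984019557 25.429797799335944
-158.76075685133557
```

The marker is about 2° further clockwise. I'll add 1.5°, then release and rise.

Emit:
servo_tool(steps=[{"dx":0,"dy":0,"dz":0,"rx":0,"ry":0,"rz":1.7,"gripper":0.01},{"dx":0,"dy":0,"dz":0,"rx":0,"ry":0,"rz":1.7,"gripper":0.01},{"dx":0,"dy":0,"dz":0,"rx":0,"ry":0,"rz":1.7,"gripper":0.01},{"dx":0,"dy":0,"dz":0,"rx":0,"ry":0,"rz":1.7,"gripper":0.03},{"dx":0,"dy":0,"dz":0,"rx":0,"ry":0,"rz":1.7,"gripper":0.06},{"dx":0,"dy":0,"dz":0,"rx":0,"ry":0,"rz":1.7,"gripper":0.085},{"dx":0,"dy":0,"dz":-0.02,"rx":0,"ry":0,"rz":1.7,"gripper":0.085},{"dx":0,"dy":0,"dz":-0.045,"rx":0,"ry":0,"rz":1.7,"gripper":0.085},{"dx":0,"dy":0,"dz":-0.045,"rx":0,"ry":0,"rz":1.7,"gripper":0.085},{"dx":0,"dy":0,"dz":-0.045,"rx":0,"ry":0,"rz":1.7,"gripper":0.085}])

```text
t: 6.1
tool_pos: [516.5, 33.8, 200.8]
eef_rot: [[-0.947, -0.322, 0.003], [-0.322, 0.947, 0.0], [-0.002, -0.001, -1.0]]
contact_force: [-0.5, 0.0, -0.4]
width: 84.9
```

```bash
cat > m.py <<'E'
from h import *
import sys
c=cam('wrist');np.savez('/tmp/%s.npz'%sys.argv[1],**c)
o=get_obs();print(o['t'],o['tool_pos'],np.degrees(np.arctan2(o['eef_rot'][1,1],o['eef_rot'][0,1])),o['torque'])
a,b=[int(x) for x in proj(c,[515.3,35,110])]
pts=[]
for v in range(max(0,b-110),min(400,b+100)):
    for u in range(a-100,a+100):
        if c['range_z'][v,u]>0: pts.append([u,v,*dep(c,u,v)])
P=np.array(pts); P=P[np.hypot(P[:,2]-515.3,P[:,3]-35)<32]
t=P[P[:,4]>146];print('bar',len(t),cv2.minAreaRect(t[:,2:4].astype(np.float32)))
z=P[(P[:,4]>116)&(P[:,4]<125.)];print('ring',len(z),cv2.minAreaRect(z[:,2:4].astype(np.float32)))
d=z[:,2:4]-[515.3,35];s=np.hypot(*d.T)>23.5
print('wing angles',np.sort(np.degrees(np.arctan2(d[s,1],d[s,0])))[::max(1,s.sum()//12)])
x0,y0=a-110,max(0,b-120)
g=cv2.resize(c['frame'][y0:y0+200,x0:x0+220],None,fx=3,fy=3,interpolation=cv2.INTER_CUBIC)
cv2.imwrite('pics/%s.png'%sys.argv[1],np.clip(255*(g/255.)**0.6,0,255).astype(np.uint8));print('crop origin',x0,y0)
E
python3 m.py w5
```

```text
6.15 [515.96122468  33.802708   199.26248727] 108.77597031659116 [ 0.04419996 -0.05550275 -0.01803224]
bar 1273 ((515.3799438476562, 35.14644241333008), (29.40072250366211, 13.99593448638916), 18.91853904724121)
ring 1731 ((515.4481811523438, 35.23846435546875), (43.160404205322266, 53.98029708862305), 4.801995754241943)
wing angles [-109.05116094 -104.13667627  -96.93279724  -87.98494221  -78.04908769
  -70.20758509  -62.24496824   77.18473076   85.56902522   94.43427489
  103.33450441  110.6072838   115.24183348]
crop origin 212 92
```

View pics/w5.png

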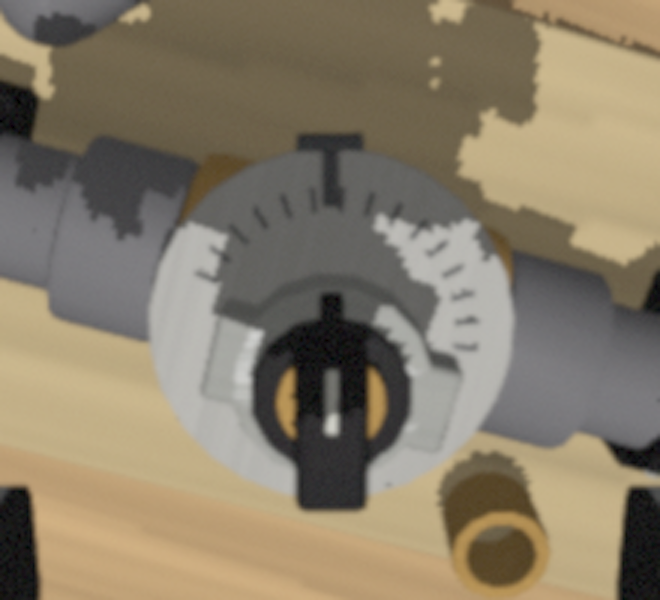

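The nose (332,305) is in line with the clip (332,165). The ring centre is (515.4,35.2), with the wings at 94.8°. Next I rotate 14°, centre and descend astride the knob.

Emit:
servo_tool(steps=[{"dx":0.0003,"dy":0.0014,"dz":0,"rx":0,"ry":0,"rz":6,"gripper":0.085},{"dx":0.0003,"dy":0.0014,"dz":0.01,"rx":0,"ry":0,"rz":12,"gripper":0.085},{"dx":0.0003,"dy":0.0014,"dz":0.025,"rx":0,"ry":0,"rz":14,"gripper":0.085},{"dx":0.0003,"dy":0.0014,"dz":0.04,"rx":0,"ry":0,"rz":14,"gripper":0.085},{"dx":0.0003,"dy":0.0014,"dz":0.055,"rx":0,"ry":0,"rz":14,"gripper":0.085},{"dx":0.0003,"dy":0.0014,"dz":0.068,"rx":0,"ry":0,"rz":14,"gripper":0.085},{"dx":0.0003,"dy":0.0014,"dz":0.078,"rx":0,"ry":0,"rz":14,"gripper":0.08},{"dx":0.0003,"dy":0.0014,"dz":0.081,"rx":0,"ry":0,"rz":14,"gripper":0.072},{"dx":0.0003,"dy":0.0014,"dz":0.081,"rx":0,"ry":0,"rz":14,"gripper":0.065},{"dx":0.0003,"dy":0.0014,"dz":0.081,"rx":0,"ry":0,"rz":14,"gripper":0.062}])

```text
t: 6.98
tool_pos: [515.4, 35.0, 118.6]
eef_rot: [[-0.997, -0.083, 0.0], [-0.083, 0.997, 0.0], [-0.0, -0.0, -1.0]]
contact_force: [1.4, 0.3, 0.9]
width: 62.1
```

Emit:
servo_tool(steps=[{"dx":0,"dy":0,"dz":0,"rx":0,"ry":0,"rz":0,"gripper":0.058},{"dx":0,"dy":0,"dz":0,"rx":0,"ry":0,"rz":0,"gripper":0.054},{"dx":0,"dy":0,"dz":0,"rx":0,"ry":0,"rz":0,"gripper":0.05},{"dx":0,"dy":0,"dz":0,"rx":0,"ry":0,"rz":0,"gripper":0.05},{"dx":0,"dy":0,"dz":0,"rx":0,"ry":0,"rz":0,"gripper":0.05},{"dx":0,"dy":0,"dz":0,"rx":0,"ry":0,"rz":0,"gripper":0.05}])

```text
t: 7.48
tool_pos: [515.8, 34.8, 119.9]
eef_rot: [[-0.997, -0.083, 0.002], [-0.083, 0.997, -0.0], [-0.002, -0.001, -1.0]]
contact_force: [-1.9, -1.0, 5.3]
width: 52.7
```

```bash
cat > s.py <<'E'
from h import *
o=get_obs();print(o['t'],o['tool_pos'].round(2),'yaw',np.degrees(np.arctan2(o['eef_rot'][1,1],o['eef_rot'][0,1])).round(2),'M',o['torque'].round(3),'F',o['contact_force'].round(2),'tau6',o['tau'].round(3),'w',o['width'],'q6',o['q'][5])
E
python3 s.py
```

```text
7.4833 [515.84  34.8  119.92] yaw 94.76 M [-0.262  0.238 -0.181] F [-1.91 -1.03  5.31] tau6 [  0.799 -33.091 -38.768   0.487  -0.49   -0.152] w 52.72909333508424 q6 -94.65015206909078
```

Gripped at 52.7 mm. Now I tighten in small steps, reading the torque while still moving.

Emit:
servo_tool(steps=[{"dx":0,"dy":0,"dz":0,"rx":0,"ry":0,"rz":1.5,"gripper":0.05},{"dx":0,"dy":0,"dz":0,"rx":0,"ry":0,"rz":3,"gripper":0.05},{"dx":0,"dy":0,"dz":0,"rx":0,"ry":0,"rz":4.5,"gripper":0.05},{"dx":0,"dy":0,"dz":0,"rx":0,"ry":0,"rz":6,"gripper":0.05}])

```text
t: 7.82
tool_pos: [515.8, 35.0, 119.9]
eef_rot: [[-1.0, 0.022, 0.002], [0.022, 1.0, -0.0], [-0.002, -0.0, -1.0]]
contact_force: [-1.0, -0.4, 5.9]
width: 52.5
```

```bash
python3 s.py
```

```text
7.8167 [515.82  35.02 119.93] yaw 88.73 M [-0.178  0.242  0.303] F [-0.97 -0.42  5.86] tau6 [-1.9000e-02 -3.3107e+01 -3.8763e+01  2.7500e-01 -4.8300e-01 -1.1200e-01] w 52.536938380080976 q6 -88.61481988204739
```

Emit:
servo_tool(steps=[{"dx":0,"dy":0,"dz":0,"rx":0,"ry":0,"rz":1.5,"gripper":0.05},{"dx":0,"dy":0,"dz":0,"rx":0,"ry":0,"rz":3,"gripper":0.05},{"dx":0,"dy":0,"dz":0,"rx":0,"ry":0,"rz":4.5,"gripper":0.05},{"dx":0,"dy":0,"dz":0,"rx":0,"ry":0,"rz":6,"gripper":0.05}])

```text
t: 8.15
tool_pos: [515.8, 35.2, 119.9]
eef_rot: [[-0.992, 0.126, 0.003], [0.126, 0.992, 0.0], [-0.002, 0.001, -1.0]]
contact_force: [-0.9, -0.3, 5.9]
width: 52.8
```

```bash
python3 s.py
```

```text
8.15 [515.85  35.24 119.93] yaw 82.75 M [-0.071  0.143  0.359] F [-0.9  -0.34  5.89] tau6 [-4.4500e-01 -3.3142e+01 -3.8743e+01  2.6000e-02 -4.4400e-01 -1.1000e-01] w 52.809021223787944 q6 -82.61706598700823
```

Running torque is about 0.30–0.36, 12° turned so far.

Emit:
servo_tool(steps=[{"dx":0,"dy":0,"dz":0,"rx":0,"ry":0,"rz":1.5,"gripper":0.05},{"dx":0,"dy":0,"dz":0,"rx":0,"ry":0,"rz":3,"gripper":0.05},{"dx":0,"dy":0,"dz":0,"rx":0,"ry":0,"rz":4.5,"gripper":0.05}])

```text
t: 8.4
tool_pos: [515.9, 35.4, 119.9]
eef_rot: [[-0.979, 0.204, 0.003], [0.204, 0.979, 0.001], [-0.002, 0.001, -1.0]]
contact_force: [-1.8, 0.2, 6.2]
width: 52.3
```

```bash
python3 s.py
```

```text
8.4 [515.87  35.4  119.93] yaw 78.25 M [0.    0.151 0.363] F [-1.77  0.25  6.23] tau6 [ -0.762 -33.184 -38.719  -0.16   -0.391  -0.109] w 52.28496428846542 q6 -78.11737704187014
```

Emit:
servo_tool(steps=[{"dx":0,"dy":0,"dz":0,"rx":0,"ry":0,"rz":1.5,"gripper":0.05},{"dx":0,"dy":0,"dz":0,"rx":0,"ry":0,"rz":3,"gripper":0.05},{"dx":0,"dy":0,"dz":0,"rx":0,"ry":0,"rz":4.5,"gripper":0.05}])

```text
t: 8.65
tool_pos: [515.9, 35.6, 120.0]
eef_rot: [[-0.96, 0.28, 0.003], [0.28, 0.96, 0.001], [-0.002, 0.002, -1.0]]
contact_force: [-0.5, 2.5, 5.1]
width: 52.7
```

```bash
python3 s.py
```

```text
8.65 [515.91  35.56 119.95] yaw 73.76 M [0.105 0.209 0.275] F [-0.5   2.48  5.13] tau6 [ -1.069 -33.243 -38.684  -0.343  -0.32   -0.108] w 52.6731165014532 q6 -73.61827651674567
```

Emit:
servo_tool(steps=[{"dx":0,"dy":0,"dz":0,"rx":0,"ry":0,"rz":1.2,"gripper":0.05},{"dx":0,"dy":0,"dz":0,"rx":0,"ry":0,"rz":2.4,"gripper":0.05},{"dx":0,"dy":0,"dz":0,"rx":0,"ry":0,"rz":3.6,"gripper":0.05}])

```text
t: 8.9
tool_pos: [515.9, 35.7, 119.9]
eef_rot: [[-0.941, 0.339, 0.003], [0.339, 0.941, 0.001], [-0.002, 0.002, -1.0]]
contact_force: [-1.1, 2.5, 5.2]
width: 52.3
```

```bash
python3 s.py
```

```text
8.9 [515.94  35.69 119.94] yaw 70.18 M [0.165 0.162 0.308] F [-1.08  2.53  5.19] tau6 [-1.2900e+00 -3.3297e+01 -3.8653e+01 -4.7500e-01 -2.5400e-01 -2.4000e-02] w 52.34440643360622 q6 -70.03270871348245
```

Emit:
servo_tool(steps=[{"dx":0,"dy":0,"dz":0,"rx":0,"ry":0,"rz":1.2,"gripper":0.05},{"dx":0,"dy":0,"dz":0,"rx":0,"ry":0,"rz":2.4,"gripper":0.05},{"dx":0,"dy":0,"dz":0,"rx":0,"ry":0,"rz":3.6,"gripper":0.05}])

```text
t: 9.15
tool_pos: [516.0, 35.8, 120.0]
eef_rot: [[-0.918, 0.397, 0.003], [0.397, 0.918, 0.001], [-0.002, 0.002, -1.0]]
contact_force: [-0.7, 2.0, 4.8]
width: 52.6
```

```bash
python3 s.py
```

```text
9.15 [515.99  35.83 119.95] yaw 66.59 M [0.21  0.098 0.3  ] F [-0.7   2.03  4.83] tau6 [-1.5230e+00 -3.3363e+01 -3.8615e+01 -6.1700e-01 -1.7200e-01 -2.3000e-02] w 52.61434238513343 q6 -66.43409274523236
```

Emit:
servo_tool(steps=[{"dx":0,"dy":0,"dz":0,"rx":0,"ry":0,"rz":1.2,"gripper":0.05},{"dx":0,"dy":0,"dz":0,"rx":0,"ry":0,"rz":2.4,"gripper":0.05},{"dx":0,"dy":0,"dz":0,"rx":0,"ry":0,"rz":3.6,"gripper":0.05}])

```text
t: 9.4
tool_pos: [516.1, 35.9, 119.9]
eef_rot: [[-0.891, 0.454, 0.003], [0.454, 0.891, 0.002], [-0.002, 0.003, -1.0]]
contact_force: [-0.5, 2.6, 5.5]
width: 52.4
```

```bash
python3 s.py
```

```text
9.4 [516.07  35.92 119.93] yaw 62.99 M [0.332 0.055 0.315] F [-0.5   2.58  5.47] tau6 [-1.7490e+00 -3.3436e+01 -3.8571e+01 -7.5500e-01 -7.8000e-02 -2.2000e-02] w 52.42802316870944 q6 -62.83265413964955
```

Emit:
servo_tool(steps=[{"dx":0,"dy":0,"dz":0,"rx":0,"ry":0,"rz":1.2,"gripper":0.05},{"dx":0,"dy":0,"dz":0,"rx":0,"ry":0,"rz":2.4,"gripper":0.05},{"dx":0,"dy":0,"dz":0,"rx":0,"ry":0,"rz":3.6,"gripper":0.05}])

```text
t: 9.65
tool_pos: [516.1, 36.0, 120.0]
eef_rot: [[-0.861, 0.509, 0.003], [0.509, 0.861, 0.002], [-0.002, 0.003, -1.0]]
contact_force: [0.1, 3.3, 5.2]
width: 52.8
```

```bash
python3 s.py
```

```text
9.65 [516.11  36.04 119.97] yaw 59.4 M [0.346 0.059 0.282] F [0.09 3.28 5.23] tau6 [-1.9640e+00 -3.3519e+01 -3.8523e+01 -8.9100e-01  2.7000e-02 -2.1000e-02] w 52.771099552285534 q6 -59.23124522580525
```

Emit:
servo_tool(steps=[{"dx":0,"dy":0,"dz":0,"rx":0,"ry":0,"rz":1.2,"gripper":0.05},{"dx":0,"dy":0,"dz":0,"rx":0,"ry":0,"rz":2.4,"gripper":0.05},{"dx":0,"dy":0,"dz":0,"rx":0,"ry":0,"rz":3.6,"gripper":0.05}])

```text
t: 9.9
tool_pos: [516.2, 36.1, 120.0]
eef_rot: [[-0.827, 0.562, 0.003], [0.562, 0.827, 0.002], [-0.002, 0.004, -1.0]]
contact_force: [0.1, 4.3, 4.6]
width: 52.7
```

```bash
python3 s.py
```

```text
9.9 [516.19  36.15 119.96] yaw 55.8 M [ 0.46  -0.041  0.259] F [0.13 4.3  4.64] tau6 [-2.2660e+00 -3.3484e+01 -3.8324e+01 -1.0760e+00  1.5800e-01 -8.0000e-03] w 52.671147238019394 q6 -55.63033217491335
```

Emit:
servo_tool(steps=[{"dx":0,"dy":0,"dz":0,"rx":0,"ry":0,"rz":1.2,"gripper":0.05},{"dx":0,"dy":0,"dz":0,"rx":0,"ry":0,"rz":2.4,"gripper":0.05},{"dx":0,"dy":0,"dz":0,"rx":0,"ry":0,"rz":3.6,"gripper":0.05}])

```text
t: 10.15
tool_pos: [516.3, 36.3, 120.0]
eef_rot: [[-0.79, 0.613, 0.004], [0.613, 0.79, 0.002], [-0.002, 0.004, -1.0]]
contact_force: [1.1, 4.0, 5.2]
width: 52.8
```

```bash
python3 s.py
```

```text
10.15 [516.27  36.3  119.96] yaw 52.21 M [ 0.457 -0.12   0.367] F [1.05 3.97 5.17] tau6 [-2.4960e+00 -3.3539e+01 -3.8213e+01 -1.2310e+00  2.8500e-01 -1.8000e-02] w 52.81291816433094 q6 -52.02598758737794
```

Emit:
servo_tool(steps=[{"dx":0,"dy":0,"dz":0,"rx":0,"ry":0,"rz":1.2,"gripper":0.05},{"dx":0,"dy":0,"dz":0,"rx":0,"ry":0,"rz":2.4,"gripper":0.05},{"dx":0,"dy":0,"dz":0,"rx":0,"ry":0,"rz":3.6,"gripper":0.05}])

```text
t: 10.4
tool_pos: [516.3, 36.4, 119.9]
eef_rot: [[-0.75, 0.661, 0.004], [0.661, 0.75, 0.002], [-0.001, 0.004, -1.0]]
contact_force: [1.5, 4.7, 4.4]
width: 52.9
```

```bash
python3 s.py
```

```text
10.4 [516.33  36.38 119.93] yaw 48.6 M [ 0.625 -0.161  0.309] F [1.53 4.67 4.4 ] tau6 [-2.8260e+00 -3.3485e+01 -3.7946e+01 -1.4480e+00  4.5200e-01 -2.1000e-02] w 52.883991462417356 q6 -48.42262949832037
```

Emit:
servo_tool(steps=[{"dx":0,"dy":0,"dz":0,"rx":0,"ry":0,"rz":1.2,"gripper":0.05},{"dx":0,"dy":0,"dz":0,"rx":0,"ry":0,"rz":2.4,"gripper":0.05},{"dx":0,"dy":0,"dz":0,"rx":0,"ry":0,"rz":3.6,"gripper":0.05}])

```text
t: 10.65
tool_pos: [516.4, 36.5, 119.9]
eef_rot: [[-0.707, 0.707, 0.004], [0.707, 0.707, 0.003], [-0.001, 0.005, -1.0]]
contact_force: [2.9, 5.4, 5.3]
width: 52.8
```

```bash
python3 s.py
```

```text
10.65 [516.43  36.48 119.93] yaw 45.01 M [ 0.647 -0.223  0.3  ] F [2.94 5.42 5.3 ] tau6 [-3.0020e+00 -3.3597e+01 -3.7880e+01 -1.5650e+00  5.9700e-01 -1.5000e-02] w 52.828648979732726 q6 -44.81976199483871
```

Emit:
servo_tool(steps=[{"dx":0,"dy":0,"dz":0,"rx":0,"ry":0,"rz":1.2,"gripper":0.05},{"dx":0,"dy":0,"dz":0,"rx":0,"ry":0,"rz":2.4,"gripper":0.05},{"dx":0,"dy":0,"dz":0,"rx":0,"ry":0,"rz":3.6,"gripper":0.05}])

```text
t: 10.9
tool_pos: [516.5, 36.6, 119.9]
eef_rot: [[-0.661, 0.75, 0.004], [0.75, 0.661, 0.003], [-0.001, 0.005, -1.0]]
contact_force: [2.7, 6.0, 4.3]
width: 52.7
```

```bash
python3 s.py
```

```text
10.9 [516.52  36.57 119.93] yaw 41.41 M [ 0.714 -0.331  0.267] F [2.67 5.98 4.28] tau6 [-3.1620e+00 -3.3716e+01 -3.7809e+01 -1.6740e+00  7.5100e-01 -1.4000e-02] w 52.73012150402899 q6 -41.2198490549362
```

Emit:
servo_tool(steps=[{"dx":0,"dy":0,"dz":0,"rx":0,"ry":0,"rz":1.2,"gripper":0.05},{"dx":0,"dy":0,"dz":0,"rx":0,"ry":0,"rz":2.4,"gripper":0.05},{"dx":0,"dy":0,"dz":0,"rx":0,"ry":0,"rz":3.6,"gripper":0.05}])

```text
t: 11.15
tool_pos: [516.6, 36.7, 119.9]
eef_rot: [[-0.613, 0.79, 0.005], [0.79, 0.613, 0.003], [-0.001, 0.005, -1.0]]
contact_force: [2.7, 5.4, 4.3]
width: 52.4
```

```bash
python3 s.py
```

```text
11.15 [516.64  36.65 119.93] yaw 37.81 M [ 0.742 -0.343  0.36 ] F [2.69 5.42 4.31] tau6 [-3.3060e+00 -3.3841e+01 -3.7736e+01 -1.7770e+00  9.1400e-01 -1.3000e-02] w 52.41289900241486 q6 -37.62076607173834
```

Emit:
servo_tool(steps=[{"dx":0,"dy":0,"dz":0,"rx":0,"ry":0,"rz":1.2,"gripper":0.05},{"dx":0,"dy":0,"dz":0,"rx":0,"ry":0,"rz":2.4,"gripper":0.05},{"dx":0,"dy":0,"dz":0,"rx":0,"ry":0,"rz":3.6,"gripper":0.05}])

```text
t: 11.4
tool_pos: [516.7, 36.7, 120.0]
eef_rot: [[-0.562, 0.827, 0.005], [0.827, 0.562, 0.003], [-0.0, 0.006, -1.0]]
contact_force: [4.1, 6.3, 4.3]
width: 52.6
```

```bash
python3 s.py
```

```text
11.4 [516.73  36.75 119.96] yaw 34.22 M [ 0.826 -0.418  0.35 ] F [4.05 6.32 4.3 ] tau6 [-3.4570e+00 -3.3985e+01 -3.7651e+01 -1.8740e+00  1.0990e+00  6.0000e-03] w 52.624294576785964 q6 -34.02306724344058
```

Emit:
servo_tool(steps=[{"dx":0,"dy":0,"dz":0,"rx":0,"ry":0,"rz":1.2,"gripper":0.05},{"dx":0,"dy":0,"dz":0,"rx":0,"ry":0,"rz":2.4,"gripper":0.05},{"dx":0,"dy":0,"dz":0,"rx":0,"ry":0,"rz":3.6,"gripper":0.05}])

```text
t: 11.65
tool_pos: [516.9, 36.9, 119.9]
eef_rot: [[-0.51, 0.86, 0.005], [0.86, 0.51, 0.003], [0.0, 0.006, -1.0]]
contact_force: [4.2, 7.4, 3.9]
width: 52.6
```

```bash
python3 s.py
```

```text
11.65 [516.86  36.85 119.95] yaw 30.63 M [ 0.857 -0.464  0.466] F [4.24 7.43 3.92] tau6 [ -3.638 -34.159 -37.549  -1.952   1.312   0.08 ] w 52.592453380875654 q6 -30.428946959934215
```

It is biting: torque has risen by about 0.13. One more step of 3.6° should bring it to about 0.29.

Emit:
servo_tool(steps=[{"dx":0,"dy":0,"dz":0,"rx":0,"ry":0,"rz":1.2,"gripper":0.05},{"dx":0,"dy":0,"dz":0,"rx":0,"ry":0,"rz":2.4,"gripper":0.05},{"dx":0,"dy":0,"dz":0,"rx":0,"ry":0,"rz":3.6,"gripper":0.05}])

```text
t: 11.9
tool_pos: [517.0, 36.9, 120.0]
eef_rot: [[-0.455, 0.891, 0.006], [0.891, 0.455, 0.003], [0.0, 0.007, -1.0]]
contact_force: [5.3, 6.6, 3.3]
width: 52.8
```

```bash
python3 s.py
```

```text
11.9 [517.03  36.91 119.97] yaw 27.04 M [ 0.919 -0.648  0.547] F [5.3  6.62 3.34] tau6 [ -3.805 -34.344 -37.44   -2.016   1.534   0.168] w 52.77975391053819 q6 -26.8357931698612
```

Emit:
servo_tool(steps=[{"dx":0,"dy":0,"dz":0,"rx":0,"ry":0,"rz":0.8,"gripper":0.05},{"dx":0,"dy":0,"dz":0,"rx":0,"ry":0,"rz":1.6,"gripper":0.05}])

```text
t: 12.07
tool_pos: [517.1, 36.9, 120.0]
eef_rot: [[-0.43, 0.903, 0.006], [0.903, 0.43, 0.003], [0.001, 0.007, -1.0]]
contact_force: [5.4, 7.5, 2.8]
width: 52.8
```

```bash
python3 s.py
```

```text
12.0667 [517.05  36.92 119.95] yaw 25.46 M [ 0.865 -0.62   0.515] F [5.37 7.45 2.8 ] tau6 [ -3.857 -34.413 -37.399  -2.033   1.615   0.331] w 52.76338824764568 q6 -25.257437368571022
```

Three estimates put the rise at 0.2 to 0.35 N m, close to the best value. I'll release and rise.

Emit:
servo_tool(steps=[{"dx":0,"dy":0,"dz":0,"rx":0,"ry":0,"rz":0,"gripper":0.054},{"dx":0,"dy":0,"dz":0,"rx":0,"ry":0,"rz":0,"gripper":0.065},{"dx":0,"dy":0,"dz":0,"rx":0,"ry":0,"rz":0,"gripper":0.08},{"dx":0,"dy":0,"dz":0,"rx":0,"ry":0,"rz":0,"gripper":0.08},{"dx":0,"dy":0,"dz":-0.015,"rx":0,"ry":0,"rz":0,"gripper":0.08},{"dx":0,"dy":0,"dz":-0.04,"rx":0,"ry":0,"rz":0,"gripper":0.08},{"dx":0,"dy":0,"dz":-0.07,"rx":0,"ry":0,"rz":0,"gripper":0.08},{"dx":0,"dy":0,"dz":-0.09,"rx":0,"ry":0,"rz":0,"gripper":0.08},{"dx":0,"dy":0,"dz":-0.09,"rx":0,"ry":0,"rz":0,"gripper":0.08},{"dx":0,"dy":0,"dz":-0.09,"rx":0,"ry":0,"rz":0,"gripper":0.08}])

```text
t: 12.9
tool_pos: [515.7, 34.8, 209.6]
eef_rot: [[-0.428, 0.904, 0.003], [0.904, 0.428, -0.0], [-0.001, 0.002, -1.0]]
contact_force: [-0.4, -0.1, -0.9]
width: 80.2
```

```bash
python3 m.py w6; python3 s.py
```

```text
12.95 [515.15145533  34.86579455 207.87502144] 25.354882912325863 [ 0.01893905 -0.01784429 -0.04673199]
bar 1244 ((516.242431640625, 35.85212707519531), (30.098806381225586, 14.195409774780273), 19.25806427001953)
ring 1496 ((515.9273071289062, 35.94520568847656), (55.299720764160156, 42.4778938293457), 53.0443115234375)
wing angles [-179.90230261 -173.60827883 -162.9588068  -146.98728149 -135.94786288
    7.98273126   13.63557944   19.87799338   28.22530347   34.60716823
   40.44691624   44.88450206   48.58158827]
crop origin 212 88
12.95 [515.15  34.87 207.88] yaw 25.35 M [ 0.019 -0.018 -0.047] F [-0.46 -0.03 -0.14] tau6 [ 1.8000e-02 -3.7375e+01 -4.3718e+01 -2.0000e-03  2.1000e-02  0.0000e+00] w 79.90042056613413 q6 -25.255248169256923
```

View pics/w6.png

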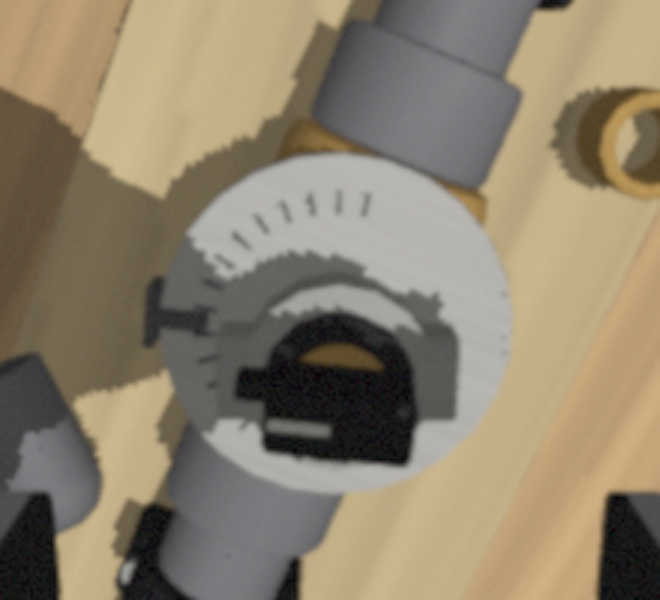

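The knob stayed put: bar angle is 19.3° against 18.9° before, and the nose still points at the clip. The wings stand at about 25°, matching the jaw yaw at release, so the ring didn't spring back. I'll hand in.

```bash
python3 -c "from workcell import job; print(job.finish_job())"
```

```text
the job is handed in; nothing more can be done
None
```

I turned the knob about 41.7° clockwise until its nose lined up with the marker clip. Then I gripped the lock ring over both wing ends and turned it about 69° clockwise, stopping shortly after it bit. I let go, rose clear and handed the job in at about 13 s; it reports no verdict.

**Knob:** in the last picture the bar lay at 19.3°, against 18.9° before the ring was turned. That puts the nose line within about 1–2° of the clip, where the allowance is about 5.7°.

**Ring:** the wings stayed at about 25°, the gripper's angle at release, so the ring did not spring back.

**Tightness:** the readings disagreed somewhat. Running torque was about 0.31 N m. At the end the wrist moment showed a rise of about 0.2 N m, the last joint's torque about 0.34, and the angle past the bite about 0.35. All three lie within the 0.14–0.55 N m window, but tightness is only known to that spread.

**Surroundings:** the contact force read about zero after release. The elbow and coupling were still in the last crop, but I did not measure the positions of the goods afterwards.

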